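# Seat a pin in the V-blocks of a cross-drilling jig

## Task

Load the headed steel pin into the drilling jig for its cotter hole: take it from the white rest and lay it gently in the two V-blocks, round nose towards the back stop and still short of the spring plunger. Then slide it along under the plunger and press it firmly against the back stop, without shifting the stop from its setting, so that it lies on both flanks of both V's, and let go. Leave the other things on the bench alone.

Things in the scene. Friction and masses are not known exactly. Their poses are not given: they have to be found in the camera images.
- pin_mid (a point): Middle of the steel pin, on its axis, 45 mm above the bench at the start. Round bar 20 mm in diameter, 203 mm long over all, about 0.5 kg (0.4 to 0.6), with a flat head (30 mm in diameter, 8 mm thick) at one end and a full hemispherical nose at the other. x runs along the pin towards the nose. Its balance point is within 10 mm of this point, on the head side.
- pin_nose (a point): Tip of the pin's round nose (hemisphere of radius 10 mm), on the pin's axis, 101.5 mm from the middle; x points out of the nose along the pin.
- pin_head (a point): Centre of the outer face of the pin's head, on the pin's axis, 101.5 mm from the middle; x points along the pin towards the nose.
- rest: Fixed white plastic rest that holds the pin at the start: base 160 x 60 x 10 mm, with two notched uprights 16 mm thick and 42 mm high centred at x = -70 and +70 mm. Between them (x = -62 to +62 mm) the pin is free on both sides down to the base. Origin: centre of its underside, on the bench; x along the pin, towards the nose.
- jig: Fixed steel drilling jig, base plate 230 x 90 x 10 mm (x = -100 to +130 mm). Origin at bench level in the middle plane of the V's; x along the V's towards the back stop, z up. Front V-block at x = -90 to -60 mm, rear V-block at x = +34 to +86 mm, open down to the base plate between them, back stop behind. A pin lying in both V's has its axis at y = 0, z = 55 mm.
- front_vblock: Front V-block of the jig, 30 mm long, 50 mm wide, top 53 mm above the bench; V of 90 degrees, 24 mm wide at the top. Origin below its middle, at bench level (jig x = -75 mm), axes as the jig.
- rear_vblock: Rear V-block of the jig, 52 mm long, same V and height as the front one. Origin below its middle, at bench level (jig x = +60 mm), axes as the jig. A pin laid down with its nose tip between jig x = +40 and +56 mm rests in both V's and is still clear of the spring plunger.
- stirrup: Fixed steel stirrup over the rear V-block, 24 mm long (jig x = +60 to +84 mm): legs at y = +-26 to 34 mm, underside of its bridge 72 mm and top of the drill bush and plunger body on it 92 mm above the bench; the pin is slid in below it along x. Origin below its middle, at bench level (jig x = +72 mm), axes as the jig.
- stop: Adjustable back stop of the jig: upright steel plate 10 mm thick, 30 mm wide, 65 mm high, with a foot and a thumbscrew behind. Origin at the foot of its face, at bench level, x pointing away from the pin. It is already set to length and held only by friction: pushed with more than about 10 N it creeps back and the setting is lost. Bearing on it with 5 to 9 N is a firm seat.
- stop_face (a point): Point of the back stop's face where the tip of the nose must bear: on the middle plane of the V's, 55 mm above the bench, somewhere between jig x = +88 and +100 mm. x points along the V's into the stop. It must stay where it is set, to within 1.5 mm.
- plunger (a joint): Lift (m) of the spring plunger below the stirrup, at jig x = +66 mm: ball nose of radius 5 mm, lowest point 62.5 mm above the bench when free (0), about 0.002 with the pin under it. It presses down with 4.5 N free, 5.5 N lifted. The V's are ground and oiled: sliding the pin drags with some 1 to 4 N before the plunger and a steady 4 to 12 N under it, more if it is not moved true along the V's.
- jack: Bystander: red bottle jack, foot 110 x 100 mm, 178 mm high, loose on the bench. Origin under its middle.
- wipes: Bystander: white and red tub with a black cap, 96 mm in diameter, 170 mm high, loose on the bench. Origin under its middle.
- spanner: Bystander: steel spanner, about 200 mm long, lying loose on the bench.
- slab: Bystander: white plastic slab, 130 x 70 x 18 mm, lying loose on the bench. Origin under its middle.
Not all that is in view belongs to the job. There is more than one size of the part that bears pin_mid; the job needs the middle-sized.

How it is judged (in metres and radians):
On the way, in this order (a step that is already met when the one before it is completed fails the run):
1. the pin lies in both V-blocks, its nose still short of the plunger (contact force between pin and front_vblock above 0.3 N and contact force between pin and rear_vblock above 0.3 N and x of pin_nose in the frame of jig below 0.062 m and z of pin_nose in the frame of jig below 0.0585 m), for 0.1 s.
2. the pin, under the lifted plunger, is pressed against the back stop with more than 4 N (contact force between pin and stop above 4 N and value of joint plunger above 0.0012 m), for 0.2 s.
At the end, for the whole second after the job is handed in: The pin is let go and at rest in both V-blocks, nose under the lifted plunger and within 1.5 mm of the back stop, its axis within 1.5 mm (nose) and 2 mm (head) of the fully seated line sideways and in height; the back stop is within 1.5 mm of where it was set (x of pin_nose in the frame of stop_face above -0.0015 m and y of pin_nose in the frame of jig between -0.0015 and 0.0015 m and z of pin_nose in the frame of jig below 0.0565 m and y of pin_head in the frame of jig between -0.002 and 0.002 m and z of pin_head in the frame of jig below 0.057 m and contact force between pin and front_vblock above 0.3 N and contact force between pin and rear_vblock above 0.3 N and value of joint plunger above 0.0012 m and linear speed of pin below 0.01 m/s and distance of stop_face from where it was at the start of the episode below 0.0015 m); the robot touches nothing.
It fails at once if the back stop is shifted from its setting (by more than 1.5 mm) (distance of stop_face from where it was at the start of the episode above 0.0015 m).
It fails at once if the pin is slammed or forced down into a V-block (more than 50 N on it) (contact force between pin and front_vblock above 50 N or contact force between pin and rear_vblock above 50 N).
It fails at once if another thing on the bench is disturbed (moved more than 15 mm) (distance of any of jack, wipes, spanner, slab from where it was at the start of the episode above 0.015 m).
It also fails if it takes over 72 s, if anything falls off the work surface, if the arm or the gripper's body presses on something with over 40 N, if the wrist force passes 120 N, or if a joint passes its speed limit or range.

## Robot

A 7-joint arm with a two-finger parallel gripper is mounted at the origin on the work surface. World frame = base frame: x ahead of the robot, y to its left, z up, the work surface at z = 0. Lengths are in mm, angles in rad, forces in N, time in s.
With the tool pointing down it reaches from about 350 to 900 mm from the base axis. Payload 7.2 kg.
Tool frame: the origin (TCP) lies at the very end of the fingers, on their centre line; the grasp point (between the pads) lies 19 mm behind it; z points along the fingers, y is the line along which they close (so a half turn about z gives the same grasp; the last joint's range is limited). The gripper opens to 85 mm and grips with 20 to 120 N. Pads are 22 mm wide; open, the fingers measure 114 mm over their backs; the gripper's body (76 mm by 85 mm) begins 54 mm behind the grasp point. The pads swing forward as they close: fully open they stand 13 mm farther back than shut.
Start: joints at [1.048, 0.411, -0.013, 1.596, 0.006, 1.134, -0.082], TCP at [274.541, -561.477, 210.797] pointing down, gripper open.
Joint ranges: [-2.95, 2.95], [-0.29, 1.99], [-1.47, 1.44], [0.14, 2.54], [-1.03, 4.17], [0.13, 1.85], [-2.86, 2.86]. Speed limits (rad/s): [2.39, 2.39, 3.01, 3.01, 3.14, 3.14, 3.14].

## Interface

Orientations are given as a unit quaternion [w, x, y, z].
In Python, from cell import bot gives the robot as it stands. The module is installed in compiled form; this text tells all that it offers.
- The arm moves only by the tool send_rows, never from a script. Its argument "rows" is a list of rows, each a list of 3 entries, a list of its own where there are three numbers: the turn, a rotation vector about the tool's x, y, z in units of 360 degrees (1.0 is 360 degrees), then the shift along the tool's x, y, z in units of 0.02 m (1.0 is 0.02 m), then the opening, from 0 (shut) to 1 (fully open). In form: [[[rx, ry, rz], [tx, ty, tz], jaw], ...]. A call has 1 to 8 rows; each row shifts and turns the commanded pose from where the row before left it, along the tool's axes as they then stand; what a row does not reach is not made up. A row lasts 1/12 s, in which the tool goes at most 41.7 mm and 7.16 degrees, less where a joint would pass 70% of its speed; a pose out of reach is approached as far as the arm can. A call with a number of a shift or a turn outside -1 to 1 is refused whole. A call with a gripper value outside its range is refused whole. The fingers move at their own pace and stop on an object; "grip_force" is the grip in N (left out, the last holds). Time passes only in rows, so rows that do not move let the fingers close. It gives the time, the measured TCP pose, the force, the opening and the grip force at its end, in the units of the state.
- bot.read_state(): the state, without advancing time (a new reading comes with each control period).
- bot.camera(name): name is "scene" or "top" or "wrist"; returns a dict with "image" (480x640x3 uint8, red, green, blue), "K" (3x3 intrinsics, pixels), "R" (3x3) and "t" (3): a world point X has camera coordinates R X + t; the wrist camera has in their place "mount" (4x4, takes a point from camera to tool coordinates, whose origin is the TCP and whose axes are the flange's). Camera axes: x right, y down, z forward; pixel columns grow to the right and rows downward; lengths in mm; the calibration is good to about 2 mm. A picture is of the moment at which its call begins: read the wrist's pose just before it. There is no depth.
- bot.close_job(): hands the job in; it is judged then, once.
The state is a dict: "clock": time; "joints": joint angles; "joint_vel": joint speeds; "joint_torque": joint torques, N m; "ee_pos": TCP position; "ee_rot": TCP orientation; "contact_force": force on the tool from outside, world axes, zero at the start; "ft_torque": the same for the moment, N m; "width": opening from 0.0 (shut) to 1.0 (fully open); "gripper_force": force on a finger pad.
Only numpy, scipy, OpenCV 4.12 (cv2) and the standard library are available. Lean on these libraries where they do the work, as an engineer would, in place of code of your own. Each camera call takes 0.05 s, during which the arm holds its last target. There are 200 camera calls.

## Working session

There is one attempt and no reset: what is moved stays moved. The work goes in short steps, Python scripts to look and compute and a tool call to move; the robot and the scene stay as the last step left them, time stands still between calls to the robot, and variables do not carry over. Pictures are saved under pics/ and viewed, at most 10 in all, crops included, and the job is handed in when it is done.

Besides the shell and the picture viewer there is one more tool, called after "Request:" as name(argument=value, ...), one argument or row to a line, values as JSON. send_rows: Moves the arm, as the interface text tells. Shifts and turns lie within -1 to 1; 1 stands for 0.02 m of shift or 360 degrees of turn. Its arguments: {"type":"object","properties":{"rows":{"type":"array","items":{"type":"array"}},"grip_force":{"type":"number"}},"required":["rows"]}

```bash
mkdir -p pics; python3 - <<'E'
from cell import bot
import cv2,pickle
s=bot.read_state();print(s)
d={}
for n in("scene","top"):
    c=bot.camera(n);d[n]=c;cv2.imwrite(f"pics/{n}0.png",c["image"][:,:,::-1]);print(n,c["K"],c["R"],c["t"])
pickle.dump(d,open("c0.pkl","wb"))
E
```

```text
{'clock': 0.0, 'joints': array([ 1.04781894,  0.41192337, -0.01271776,  1.59705594,  0.00559258,
        1.13431032, -0.08220885]), 'joint_vel': array([-2.22940322e-03,  6.71682548e-05,  2.28907831e-04,  2.91415916e-04,
       -1.17027171e-03, -4.89829454e-04,  8.15134656e-04]), 'joint_torque': array([-5.90193540e-04, -6.00613117e+01,  6.81926999e-01, -2.99408269e+01,
        1.37751410e-02,  1.08622812e-02,  2.13655773e-05]), 'ee_pos': array([ 274.26591308, -561.00483727,  209.93358306]), 'ee_rot': array([-7.95300151e-04,  9.74256033e-01,  2.25442880e-01, -2.40012567e-04]), 'contact_force': array([-0.609588  ,  0.28182149,  0.94760203]), 'ft_torque': array([0.03025817, 0.00165465, 0.00856184]), 'gripper_force': 0.0, 'width': 0.9993001052684835}
scene [[482.16059765   0.         318.42547406]
 [  0.         482.16059765 240.31632642]
 [  0.           0.           1.        ]] [[-0.70385623  0.71026537  0.01046475]
 [ 0.40746029  0.41576328 -0.81309102]
 [-0.58186125 -0.56803521 -0.58204251]] [ 352.3660072  -134.36212641 1654.00636538]
top [[489.92004686   0.         315.36831892]
 [  0.         489.92004686 244.66818605]
 [  0.           0.           1.        ]] [[ 0.02170462 -0.99975916  0.00324508]
 [-0.99777452 -0.02186599 -0.06299108]
 [ 0.06304686 -0.00187066 -0.99800881]] [1.07969507e+00 5.10187464e+02 1.17675193e+03]
```

View pics/top0.png

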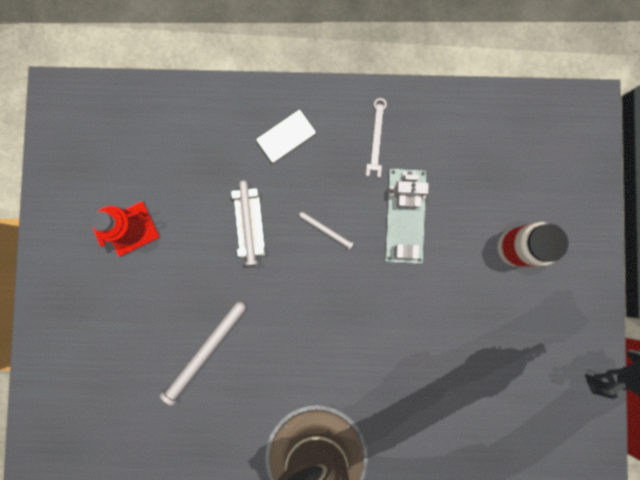

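View pics/scene0.png

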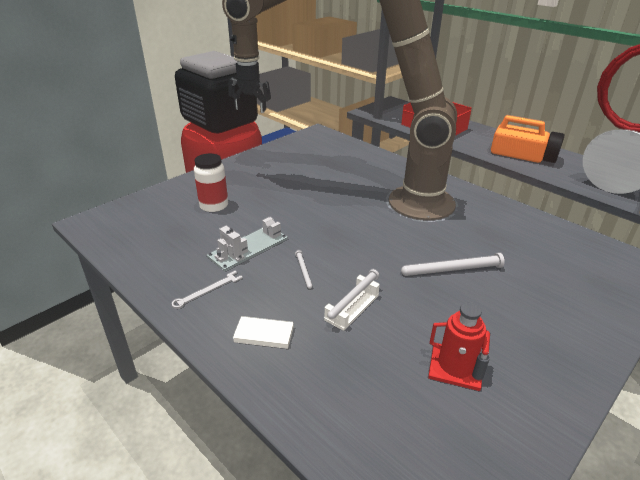

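The top view shows the mid-sized pin on the white rest, nose at about (244,181) and head at (251,263). The jig base has corners near (389,169), (427,170), (424,263) and (386,262), with its stop at the top. The bystanders are clear of the path.

```bash
cat > h.py <<'E'
import numpy as np,cv2
def ray(c,p,z):
    d=c["R"].T@np.linalg.inv(c["K"])@np.array([p[0],p[1],1.]);o=-c["R"].T@c["t"]
    return o+d*(z-o[2])/d[2]
def proj(c,X):
    q=c["K"]@(c["R"]@np.array(X,float)+c["t"]);return q[:2]/q[2]
E
python3 - <<'E'
import pickle,cv2,numpy as np
from h import *
d=pickle.load(open("c0.pkl","rb"));c=d["top"];im=c["image"]
hsv=cv2.cvtColor(im,cv2.COLOR_RGB2HSV)
print([im[y,x].tolist() for x,y in((395,230),(247,215),(240,215),(258,225),(408,250),(350,150))])
m=((im[:,:,1].astype(int)-im[:,:,0]>8)&(im[:,:,1]>120)).astype(np.uint8)
m[:, :380]=0;m[:,435:]=0
ys,xs=np.nonzero(m);r=cv2.minAreaRect(np.c_[xs,ys].astype(np.float32));b=cv2.boxPoints(r)
print(len(xs),b)
P=np.array([ray(c,p,10) for p in b]);print(P.round(1),[np.linalg.norm(P[i]-P[i-1]).round(1) for i in range(4)])
for n,p,z in(("nose",(244,181),45),("head",(251,264),45)):print(n,ray(c,p,z))
a=cv2.resize(im[165:275,225:275],None,fx=5,fy=5,interpolation=cv2.INTER_CUBIC)
b=cv2.resize(im[165:275,380:435],None,fx=5,fy=5,interpolation=cv2.INTER_CUBIC)
cv2.imwrite("pics/crop1.png",np.hstack([a,b])[:,:,::-1])
s=d["scene"]["image"]
E
```

```text
[[192, 206, 196], [230, 224, 220], [240, 241, 238], [245, 246, 246], [178, 170, 165], [110, 110, 114]]
1806 [[384.93518 261.39236]
 [389.2644  168.31464]
 [426.23096 170.034  ]
 [421.90173 263.11172]]
[[ 473.2 -158.6   10. ]
 [ 703.6 -166.4   10. ]
 [ 701.3 -257.9   10. ]
 [ 471.  -249.    10. ]] [np.float64(90.4), np.float64(230.5), np.float64(91.5), np.float64(230.5)]
nose [657.16859758 186.39821947  45.        ]
head [459.0036857 163.6969421  45.       ]
```

View pics/crop1.png

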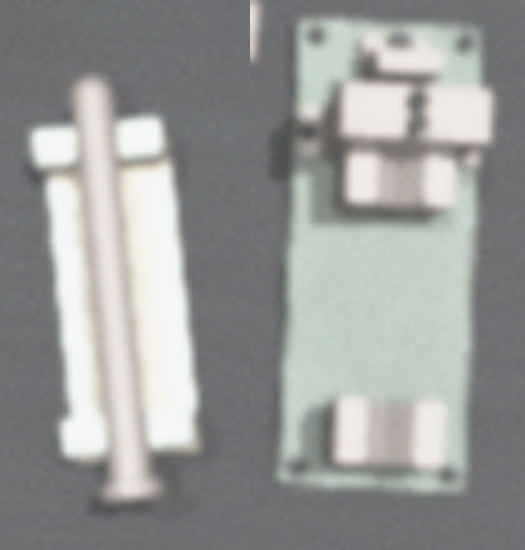

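Jig measured 230.5 x 91 mm, which matches the sizes given: origin about (572, -207), yaw -2.1°. Pin mid is about (558, 175), yaw 6.5°. I'll turn and travel over the pin.

Request:
send_rows(
  rows=[
    [[0, 0, 0.018], [0, 0, 0], 1],
    [[0, 0, 0.018], [0, 0, 0], 1],
    [[0, 0, 0.018], [0, 0, 0], 1],
    [[0, 0, 0], [0.54, -1, 0], 1],
    [[0, 0, 0], [0.54, -1, 0], 1],
    [[0, 0, 0], [0.54, -1, 0], 1],
    [[0, 0, 0], [0.54, -1, 0], 1],
    [[0, 0, 0], [0.54, -1, 0], 1],
  ],
)

```text
clock: 0.77
ee_pos: [316.8, -454.6, 210.4]
ee_rot: [-0.0, 0.998, 0.058, -0.0]
contact_force: [-0.5, 0.6, -0.8]
width: 1.001
gripper_force: 0.0
```

Request:
send_rows(
  rows=[
    [[0, 0, 0], [0.54, -1, 0], 1],
    [[0, 0, 0], [0.54, -1, 0], 1],
    [[0, 0, 0], [0.54, -1, 0], 1],
    [[0, 0, 0], [0.54, -1, 0], 1],
    [[0, 0, 0], [0.54, -1, 0], 1],
    [[0, 0, 0], [0.54, -1, 0], 1],
    [[0, 0, 0], [0.54, -1, 0], 1],
    [[0, 0, 0], [0.54, -1, 0], 1],
  ],
)

```text
clock: 1.43
ee_pos: [384.1, -285.8, 210.6]
ee_rot: [-0.0, 0.998, 0.058, -0.0]
contact_force: [0.3, -0.4, -0.3]
width: 0.999
gripper_force: 0.0
```

Request:
send_rows(
  rows=[
    [[0, 0, 0], [0.54, -1, 0], 1],
    [[0, 0, 0], [0.54, -1, 0], 1],
    [[0, 0, 0], [0.54, -1, 0], 1],
    [[0, 0, 0], [0.54, -1, 0], 1],
    [[0, 0, 0], [0.54, -1, 0], 1],
    [[0, 0, 0], [0.54, -1, 0], 1],
    [[0, 0, 0], [0.54, -1, 0], 1],
    [[0, 0, 0], [0.54, -1, 0], 1],
  ],
)

```text
clock: 2.1
ee_pos: [451.4, -117.0, 210.6]
ee_rot: [-0.0, 0.998, 0.058, -0.0]
contact_force: [0.4, -0.1, 0.0]
width: 0.998
gripper_force: 0.0
```

Request:
send_rows(
  rows=[
    [[0, 0, 0], [0.54, -1, 0], 1],
    [[0, 0, 0], [0.54, -1, 0], 1],
    [[0, 0, 0], [0.54, -1, 0], 1],
    [[0, 0, 0], [0.54, -1, 0], 1],
    [[0, 0, 0], [0.54, -1, 0], 1],
    [[0, 0, 0], [0.54, -1, 0], 1],
    [[0, 0, 0], [0.54, -1, 0], 1],
    [[0, 0, 0], [0.54, -1, 0], 1],
  ],
)

```text
clock: 2.77
ee_pos: [518.8, 51.7, 210.5]
ee_rot: [0.0, 0.998, 0.058, -0.0]
contact_force: [0.1, 0.2, 0.7]
width: 1.0
gripper_force: 0.0
```

Request:
send_rows(
  rows=[
    [[0, 0, 0], [0.54, -1, 0], 1],
    [[0, 0, 0], [0.54, -1, 0], 1],
    [[0, 0, 0], [0.54, -1, 0], 1],
    [[0, 0, 0], [0.54, -1, 0], 1],
    [[0, 0, 0], [0.54, -1, 0], 1],
    [[0, 0, 0], [0.54, -0.9, 0], 1],
    [[0, 0, 0], [0, 0, 0], 1],
    [[0, 0, 0], [0, 0, 0], 1],
  ],
)

```text
clock: 3.43
ee_pos: [569.1, 176.5, 210.0]
ee_rot: [-0.0, 0.998, 0.059, -0.001]
contact_force: [-0.5, 1.1, -0.2]
width: 1.001
gripper_force: 0.0
```

```bash
cat >> h.py <<'E'
from scipy.spatial.transform import Rotation as Ro
def wcam(bot,name):
    s=bot.read_state();w=bot.camera("wrist");M=np.array(w["mount"])
    q=s["ee_rot"];Rt=Ro.from_quat([q[1],q[2],q[3],q[0]]).as_matrix()
    T=np.eye(4);T[:3,:3]=Rt;T[:3,3]=s["ee_pos"];C=np.linalg.inv(T@M)
    w["R"]=C[:3,:3];w["t"]=C[:3,3];w["s"]=s
    cv2.imwrite(f"pics/{name}.png",w["image"][:,:,::-1])
    import pickle;pickle.dump(w,open(name+".pkl","wb"));return w
E
python3 - <<'E'
from cell import bot
from h import *
w=wcam(bot,"w1");print(w["mount"],w["s"]["ee_pos"])
for n,X in(("nose",(657.2,186.4,45)),("head",(459,163.7,45))):print(n,proj(w,X))
E
```

```text
[[ 4.80197595e-04 -9.65247072e-01 -2.61338590e-01  6.62134656e+01]
 [ 9.99999727e-01  6.10368008e-04 -4.16924533e-04  1.08504385e+00]
 [ 5.61947900e-04 -2.61338318e-01  9.65247102e-01 -1.61993372e+02]
 [ 0.00000000e+00  0.00000000e+00  0.00000000e+00  1.00000000e+00]] [569.13425205 176.49294927 210.02727452]
nose [319.27188143  98.91431602]
head [318.43628843 330.01790801]
```

View pics/w1.png

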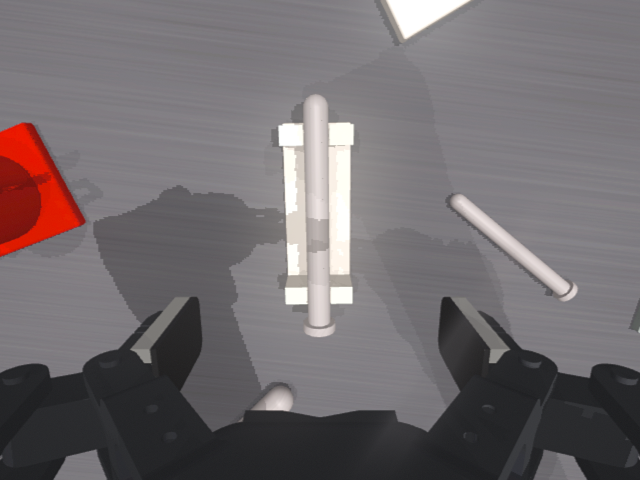

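The wrist view shows the nose tip at (316,96) and the head at (319.5,332), close to what was predicted at (319,99) and (318,330).

```bash
python3 - <<'E'
import pickle
from h import *
w=pickle.load(open("w1.pkl","rb"))
n=ray(w,(316,95.5),45);h=ray(w,(319.5,331),45)
print(n,h,np.linalg.norm(n-h));u=(n-h)/np.linalg.norm(n-h);print("yaw",np.degrees(np.arctan2(u[1],u[0])))
q=w["s"]["ee_rot"];Rt=Ro.from_quat([q[1],q[2],q[3],q[0]]).as_matrix();print(Rt)
# nose tip known: mid = n-101.5u ; grasp mid+12 ; TCP z = 45-19
g=n-101.5*u+12*u;g[2]=26;print(g,(Rt.T@(g-w["s"]["ee_pos"]))/20)
E
```

```text
[659.39801967 189.22318139  45.        ] [458.12963878 162.6204826   45.        ] 203.01887776579002
yaw 7.529439289721356
[[ 9.93083252e-01  1.17404228e-01 -1.37901886e-03]
 [ 1.17404384e-01 -9.93084191e-01  3.25022294e-05]
 [-1.36566593e-03 -1.94180279e-04 -9.99999049e-01]]
[570.6697187  177.49549593  26.        ] [ 0.09469347 -0.03898042  9.20125073]
```

Request:
send_rows(
  rows=[
    [[0, 0, -0.0022], [0.095, -0.04, 0], 1],
    [[0, 0, 0], [0, 0, 1], 1],
    [[0, 0, 0], [0, 0, 1], 1],
    [[0, 0, 0], [0, 0, 1], 1],
    [[0, 0, 0], [0, 0, 1], 1],
    [[0, 0, 0], [0, 0, 1], 1],
    [[0, 0, 0], [0, 0, 1], 1],
    [[0, 0, 0], [0, 0, 1], 1],
  ],
)

```text
clock: 4.15
ee_pos: [571.5, 174.9, 70.1]
ee_rot: [0.0, 0.998, 0.064, 0.0]
contact_force: [0.1, 0.1, 0.1]
width: 0.997
gripper_force: 0.0
```

Request:
send_rows(
  rows=[
    [[0, 0, 0], [0, 0, 1], 1],
    [[0, 0, 0], [0, 0, 0.7], 1],
    [[0, 0, 0], [0, 0, 0.5], 1],
    [[0, 0, 0], [0, 0, 0], 1],
    [[0, 0, 0], [0, 0, 0], 0.3],
    [[0, 0, 0], [0, 0, 0], 0.3],
    [[0, 0, 0], [0, 0, 0], 0.3],
    [[0, 0, 0], [0, 0, 0], 0.3],
  ],
  grip_force=60,
)

```text
clock: 4.82
ee_pos: [572.1, 176.6, 27.9]
ee_rot: [-0.0, 0.998, 0.065, 0.001]
contact_force: [-0.1, 0.4, -0.6]
width: 0.453
gripper_force: 0.0
```

Request:
send_rows(
  rows=[
    [[0, 0, 0], [-0.08, -0.05, 0.06], 0.3],
    [[0, 0, 0], [0, 0, 0], 0.25],
    [[0, 0, 0], [0, 0, 0], 0.1],
    [[0, 0, 0], [0, 0, 0], 0.1],
    [[0, 0, 0], [0, 0, 0], 0],
    [[0, 0, 0], [0, 0, 0], 0],
    [[0, 0, 0], [0, 0, 0], 0],
    [[0, 0, 0], [0, 0, 0], 0],
  ],
  grip_force=60,
)

```text
clock: 5.48
ee_pos: [569.7, 178.9, 26.5]
ee_rot: [-0.001, 0.998, 0.065, 0.001]
contact_force: [-2.3, 1.6, 5.8]
width: 0.184
gripper_force: 58.1
```

Request:
send_rows(
  rows=[
    [[0, 0, 0], [0, 0, 0], 0],
    [[0, 0, 0], [0, 0, -0.2], 0],
    [[0, 0, 0], [0, 0, -0.5], 0],
    [[0, 0, 0], [0, 0, -1], 0],
    [[0, 0, 0], [0, 0, -1], 0],
    [[0, 0, 0], [0, 0, -1], 0],
    [[0, 0, 0], [0, 0, 0], 0],
    [[0, 0, 0], [0, 0, 0], 0],
  ],
  grip_force=80,
)

```text
clock: 6.15
ee_pos: [570.2, 177.0, 100.3]
ee_rot: [0.0, 0.998, 0.064, 0.001]
contact_force: [0.3, 0.1, -5.7]
width: 0.17
gripper_force: 76.9
```

```bash
python3 - <<'E'
from cell import bot
from h import *
w=wcam(bot,"w2");s=w["s"];print(s["ee_pos"],s["ee_rot"],s["contact_force"],s["ft_torque"],s["width"])
c=bot.camera("scene");cv2.imwrite("pics/s2.png",cv2.resize(c["image"][180:360,260:500],None,fx=2,fy=2)[:,:,::-1])
a=cv2.resize(c["image"][210:340,290:410],None,fx=3,fy=3,interpolation=cv2.INTER_CUBIC)
b=w["image"][:390,120:520]
cv2.imwrite("pics/j2.png",np.hstack([a,b])[:,:,::-1])
E
```

```text
[570.16269731 176.95068268 100.31134308] [1.93446499e-05 9.97924698e-01 6.43855344e-02 8.94535708e-04] [ 0.25757296  0.05688721 -5.70624622] [-0.06281788 -0.03385012  0.07738739] 0.17016641169134633
```

View pics/j2.png

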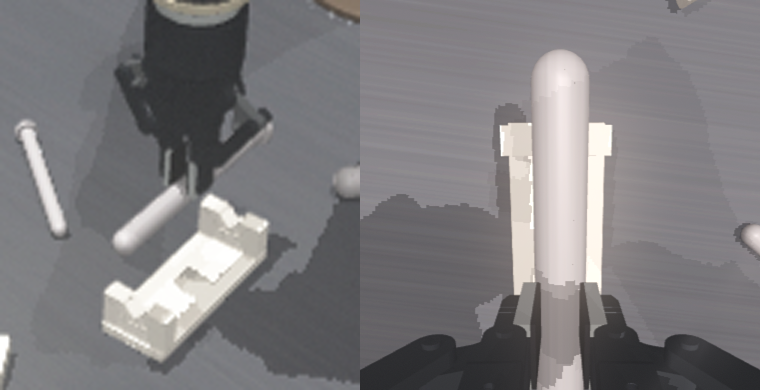

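The pin is held level, the wrist sees its nose at (320,50) and the rest is empty. I'll carry it above the jig.

Request:
send_rows(
  rows=[
    [[0, 0, 0], [0, 0, -1], 0],
    [[0, 0, 0.0132], [0, 0, -1], 0],
    [[0, 0, 0.0131], [0, 0, -1], 0],
    [[0, 0, 0], [-0.2, 0.6, 0], 0],
    [[0, 0, 0], [-0.2, 1, 0], 0],
    [[0, 0, 0], [-0.2, 1, 0], 0],
    [[0, 0, 0], [-0.2, 1, 0], 0],
    [[0, 0, 0], [-0.2, 1, 0], 0],
  ],
)

```text
clock: 6.92
ee_pos: [544.4, 83.8, 157.1]
ee_rot: [0.001, 1.0, -0.017, -0.002]
contact_force: [-0.3, -0.8, -4.4]
width: 0.171
gripper_force: 77.3
```

Request:
send_rows(
  rows=[
    [[0, 0, 0], [-0.1, 1, 0], 0],
    [[0, 0, 0], [-0.1, 1, 0], 0],
    [[0, 0, 0], [0, 1, 0], 0],
    [[0, 0, 0], [0, 1, 0], 0],
    [[0, 0, 0], [0, 1, 0], 0],
    [[0, 0, 0], [0, 1, 0], 0],
    [[0, 0, 0], [0, 1, 0], 0],
    [[0, 0, 0], [0, 1, 0], 0],
  ],
)

```text
clock: 7.58
ee_pos: [534.5, -75.6, 157.2]
ee_rot: [0.0, 1.0, -0.017, -0.002]
contact_force: [-0.5, 0.1, -4.8]
width: 0.169
gripper_force: 77.3
```

Request:
send_rows(
  rows=[
    [[0, 0, 0], [0, 1, 0], 0],
    [[0, 0, 0], [0, 1, 0], 0],
    [[0, 0, 0], [0, 1, 0], 0],
    [[0, 0, 0], [0, 1, 0], 0],
    [[0, 0, 0], [0, 1, 0], 0],
    [[0, 0, 0], [0, 1, 0], 0],
    [[0, 0, 0], [0, 0.6, 0], 0],
    [[0, 0, 0], [0, 0, 0], 0],
  ],
)

```text
clock: 8.25
ee_pos: [529.6, -209.6, 157.6]
ee_rot: [0.001, 1.0, -0.02, -0.002]
contact_force: [0.8, -0.1, -5.5]
width: 0.171
gripper_force: 77.3
```

```bash
python3 - <<'E'
from cell import bot
from h import *
w=wcam(bot,"w3");s=w["s"];print(s["ee_pos"],s["ee_rot"],s["contact_force"],s["ft_torque"])
q=s["ee_rot"];Rt=Ro.from_quat([q[1],q[2],q[3],q[0]]).as_matrix()
for dz in (-22,-19,-16): print(dz,proj(w,s["ee_pos"]+Rt@[89.5,0,dz]))
E
```

```text
[ 529.62210792 -209.64474516  157.55559035] [ 5.91640056e-04  9.99808315e-01 -1.95017929e-02 -1.63203603e-03] [ 0.7870193  -0.06000088 -5.47221666] [-0.07403379 -0.15657198  0.05033271]
-22 [316.76628568  55.26036517]
-19 [316.83700538  56.87721572]
-16 [316.90468842  58.42463979]
```

View pics/w3.png

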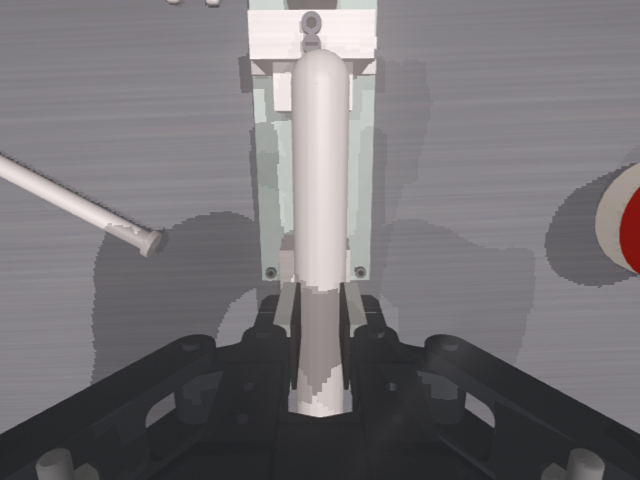

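The wrist view shows the pin nose at (320.5,50). The jig plate edges are at x≈262/370 (row 270) and 253/376 (row 90). I'll fit these edges and work out the offsets.

```bash
python3 - <<'E'
import pickle
from h import *
w=pickle.load(open("w3.pkl","rb"));im=w["image"].astype(int);s=w["s"]
m=(im[:,:,1]-im[:,:,0]>6)
L=[];Rr=[]
for r in range(85,262,3):
    xs=np.nonzero(m[r,235:390])[0]+235
    if len(xs)>4:L.append((xs[0],r));Rr.append((xs[-1]+1,r))
def fit(P):
    X=np.array([ray(w,p,10) for p in P]);
    for _ in range(3):
        k=np.polyfit(X[:,0],X[:,1],1);e=X[:,1]-np.polyval(k,X[:,0]);X=X[abs(e)<max(1,2*e.std())]
    return k,e.std()
kl,el=fit(L);kr,er=fit(Rr);print(kl,el,kr,er)
for x in(480,532,572,650):print(x,"width",np.polyval(kl,x)-np.polyval(kr,x),"mid",(np.polyval(kl,x)+np.polyval(kr,x))/2, "topcam", -207.4-.0362*(x-572))
xs=np.nonzero(m[:,266])[0];print("front row",xs.max(),ray(w,(266,xs.max()+1),10)); xs=np.nonzero(m[:,364])[0];print(xs.max(),ray(w,(364,xs.max()+1),10))
print("tool yaw",np.degrees(2*np.arctan2(s["ee_rot"][2],s["ee_rot"][1])),"jig yaw",np.degrees(np.arctan((kl[0]+kr[0])/2)))
# pin axis in wrist image at pin height
z=s["ee_pos"][2]+19
for r in(80,120,170,220,260):
    row=im[r];g=cv2.GaussianBlur(row.astype(np.float32),(1,3),0).sum(1)
    d=np.diff(g);a=280+np.argmax(abs(d[280:305]));b=335+np.argmax(abs(d[335:362]));print(r,a,b,ray(w,((a+b+1)/2,r),z).round(1))
print("nose",ray(w,(320.5,50),z),s["ee_pos"])
E
```

```text
Traceback (most recent call last):
IndexError: too many indices for array: array is 1-dimensional, but 2 were indexed
```

```bash
python3 - <<'E'
import pickle
from h import *
w=pickle.load(open("w3.pkl","rb"));im=w["image"].astype(int);s=w["s"]
print(im[180,240:296:4].tolist(),im[180,350:384:3].tolist())
print(im[100,240:260:2].tolist())
E
```

```text
[[142, 140, 141], [142, 140, 141], [143, 141, 142], [113, 111, 112], [113, 111, 113], [146, 149, 146], [145, 150, 146], [145, 150, 145], [147, 151, 148], [150, 151, 149], [193, 198, 193], [191, 195, 191], [191, 194, 192], [175, 174, 172]] [[195, 199, 194], [196, 199, 195], [197, 200, 196], [183, 186, 182], [183, 186, 183], [182, 185, 182], [181, 184, 181], [174, 177, 173], [128, 125, 128], [128, 125, 128], [127, 125, 128], [126, 125, 127]]
[[145, 139, 143], [145, 139, 144], [146, 140, 144], [146, 140, 144], [146, 140, 144], [147, 141, 145], [126, 120, 124], [196, 201, 197], [205, 210, 205], [205, 210, 205]]
```

Green minus red is only about +3 here, so I'll set the threshold at G-R>0.

```bash
cat > jig.py <<'E'
from h import *
def jig(w,rows,c0,c1):
    im=cv2.GaussianBlur(w["image"],(3,3),0).astype(int);m=(im[:,:,1]>im[:,:,0]).astype(np.uint8)
    m=cv2.morphologyEx(m,cv2.MORPH_OPEN,np.ones((3,3)))
    L=[];Rr=[]
    for r in rows:
        xs=np.nonzero(m[r,c0:c1])[0]+c0
        if len(xs)>4:L.append((xs[0],r));Rr.append((xs[-1]+1,r))
    def fit(P):
        X=np.array([ray(w,p,10) for p in P])
        for _ in range(3):
            k=np.polyfit(X[:,0],X[:,1],1);e=X[:,1]-np.polyval(k,X[:,0]);X=X[abs(e)<max(.7,2*e.std())]
        return k,e.std(),len(X)
    return m,fit(L),fit(Rr)
E
python3 - <<'E'
import pickle
from jig import *
w=pickle.load(open("w3.pkl","rb"));im=w["image"].astype(int);s=w["s"]
m,(kl,el,n1),(kr,er,n2)=jig(w,range(85,262,3),235,390);print(kl,el,n1,kr,er,n2)
for x in(480,532,572,650):print(x,"width",np.polyval(kl,x)-np.polyval(kr,x),"mid",(np.polyval(kl,x)+np.polyval(kr,x))/2, "topcam", -207.4-.0362*(x-572))
for c in(265,367):
    r=np.nonzero(m[:300,c])[0].max()+1;print("front",r,ray(w,(c,r),10))
q=s["ee_rot"];Rt=Ro.from_quat([q[1],q[2],q[3],q[0]]).as_matrix()
print("tool yaw",np.degrees(2*np.arctan2(q[2],q[1])),"jig yaw",np.degrees(np.arctan((kl[0]+kr[0])/2)),Rt[2])
z=s["ee_pos"][2]+19
for r in(80,120,170,220,260):
    d=np.diff(im[r].sum(1));a=284+np.argmax(abs(d[284:300]));b=338+np.argmax(abs(d[338:356]));print(r,a,b,ray(w,((a+b+1)/2,r),z).round(1))
print("nose",ray(w,(320.5,50),z),s["ee_pos"])
E
```

```text
[-3.15341476e-02 -1.45773305e+02] 0.22584386912238857 59 [-3.06989189e-02 -2.35612509e+02] 0.2579054386140964 59
480 width 89.43829370577166 mid -205.6288430449838 topcam -204.0696
532 width 89.39486181060349 mid -207.24690277456887 topcam -205.952
572 width 89.36145266047416 mid -208.49156410501894 topcam -207.4
650 width 89.29630481772193 mid -210.91865369939651 topcam -210.2236
front 281 [ 475.0175114 -162.994227    10.       ]
front 280 [ 472.61466756 -247.91980346   10.        ]
tool yaw -2.2348859007084583 jig yaw -1.7822709561896872 [-0.00324037  0.00124671 -0.99999397]
80 290 349 [ 611.9 -213.9  176.6]
120 287 348 [ 599.  -212.7  176.6]
170 291 347 [ 581.9 -212.6  176.6]
220 292 346 [ 563.6 -211.9  176.6]
260 293 345 [ 548.1 -211.3  176.6]
nose [ 621.11675315 -214.40719315  176.55559035] [ 529.62210792 -209.64474516  157.55559035]
```

Request:
send_rows(
  rows=[
    [[0, 0, -0.0014], [0, -0.18, 0], 0],
    [[0, 0, 0], [0, 0, 0.8], 0],
    [[0, 0, 0], [0, 0, 0.9], 0],
    [[0, 0, 0], [0, 0, 0.9], 0],
    [[0, 0, 0], [0, 0, 0.8], 0],
    [[0, 0, 0], [0, 0, 0.8], 0],
    [[0, 0, 0], [0, 0, 0.5], 0],
    [[0, 0, 0], [0, 0, 0], 0],
  ],
)

```text
clock: 8.97
ee_pos: [530.5, -200.0, 63.2]
ee_rot: [-0.001, 1.0, -0.012, -0.002]
contact_force: [0.4, 0.0, -4.8]
width: 0.174
gripper_force: 77.2
```

```bash
python3 - <<'E'
from cell import bot
from h import *
for i in range(4):bot.camera("top")
w=wcam(bot,"w4");s=w["s"];print(s["ee_pos"],s["ee_rot"],s["contact_force"],s["ft_torque"])
E
```

```text
[ 532.85483034 -201.81454847   66.60148637] [ 1.61340588e-04  9.99912725e-01 -1.31862950e-02  7.98637282e-04] [ 0.31135519 -0.84480609 -3.8092178 ] [ 6.33695936e-05 -1.17754431e-01  1.75108837e-02]
```

View pics/w4.png

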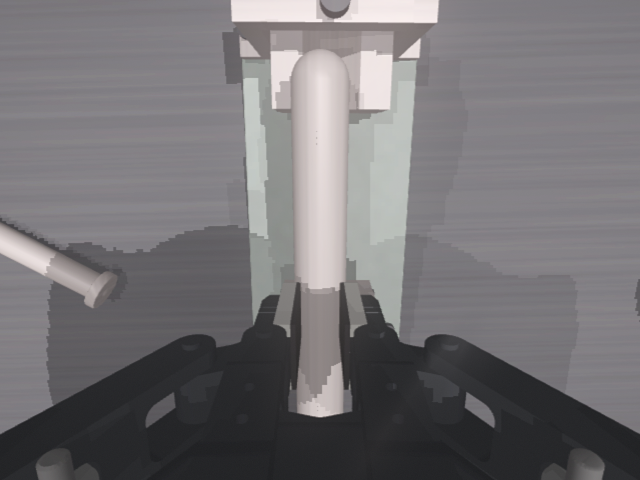

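The rear V-block's front top edge spans x≈272–391 at row 107, and the pin centre is at x≈320.5, so the pin now sits slightly too far to +y. I'll quantify that.

```bash
cat > meas.py <<'E'
import sys
from cell import bot
from jig import *
def meas(w,rows,c0,c1,prow):
    s=w["s"];im=w["image"].astype(int);q=s["ee_rot"]
    m,(kl,el,n1),(kr,er,n2)=jig(w,rows,c0,c1);k=(kl+kr)/2
    print("tcp",s["ee_pos"].round(1),"yaw",np.degrees(2*np.arctan2(q[2],q[1])).round(2),"F",s["contact_force"].round(1),"T",s["ft_torque"].round(2))
    print("jig width",np.polyval(kl,570)-np.polyval(kr,570),el,er,n1,n2,"yaw",np.degrees(np.arctan(k[0])))
    z=s["ee_pos"][2]+19;P=[]
    for r in prow:
        d=np.diff(im[r].sum(1));a=282+np.argmax(abs(d[282:304]));b=334+np.argmax(abs(d[334:356]));p=ray(w,((a+b+1)/2,r),z);P.append(p)
        print("pin",r,a,b,p.round(1),"off jig mid",(p[1]-np.polyval(k,p[0])).round(2))
    print("nose",ray(w,(320.5,50),z).round(1))
    return k
E
python3 - <<'E'
import pickle
from meas import *
w=pickle.load(open("w4.pkl","rb"))
k=meas(w,range(130,260,3),235,425,(75,100,150,200,250,280))
a,b=ray(w,(272,108),53),ray(w,(391,108),53);print("V",a,b,(a+b)/2,"off",((a+b)/2)[1]-np.polyval(k,a[0]))
s=bot.read_state();print(s["ee_pos"],s["clock"],s["joint_vel"].round(3))
E
```

```text
tcp [ 532.9 -201.8   66.6] yaw -1.51 F [ 0.3 -0.8 -3.8] T [ 0.   -0.12  0.02]
jig width 89.59152189017647 0.19975177119165546 0.16862249357112158 44 44 yaw -1.7480475327685736
pin 75 290 348 [ 616.7 -204.9   85.6] off jig mid 4.91
pin 100 290 354 [ 608.7 -205.7   85.6] off jig mid 3.84
pin 150 292 348 [ 592.  -204.6   85.6] off jig mid 4.44
pin 200 294 347 [ 574.2 -204.3   85.6] off jig mid 4.17
pin 250 294 346 [ 555.2 -203.7   85.6] off jig mid 4.25
pin 280 300 345 [ 543.1 -204.3   85.6] off jig mid 3.23
nose [ 624.4 -205.4   85.6]
V [ 608.23534596 -184.63796228   53.        ] [ 606.93617408 -234.76719319   53.        ] [ 607.58576002 -209.70257773   53.        ] off -0.14364410256996507
[ 532.88378145 -202.01993079   66.70754332] 9.2167 [ 0.004 -0.003  0.001  0.002  0.    -0.002 -0.001]
```

Request:
send_rows(
  rows=[
    [[0, 0, 0.0008], [0, 0.1, 0], 0],
    [[0, 0, 0], [0, 0.12, 0], 0],
    [[0, 0, 0], [0, 0, 0.2], 0],
    [[0, 0, 0], [0, 0, 0.2], 0],
    [[0, 0, 0], [0, 0, 0], 0],
    [[0, 0, 0], [0, 0, 0], 0],
    [[0, 0, 0], [0, 0, 0], 0],
    [[0, 0, 0], [0, 0, 0], 0],
  ],
)

```text
clock: 9.88
ee_pos: [532.0, -206.4, 57.6]
ee_rot: [-0.0, 1.0, -0.016, 0.0]
contact_force: [-0.4, 0.9, -4.2]
width: 0.171
gripper_force: 77.3
```

```bash
python3 - <<'E'
from meas import *
w=wcam(bot,"w5")
k=meas(w,range(130,260,3),235,435,(75,150,200,250))
E
```

```text
tcp [ 532.  -206.4   57.6] yaw -1.84 F [-0.4  0.9 -4.2] T [-0.05 -0.09  0.02]
jig width 89.04834585613281 0.32402980455699715 0.15409989653933748 44 44 yaw -2.487895912789552
pin 75 287 348 [ 615.8 -209.4   76.6] off jig mid 1.2
pin 150 294 348 [ 591.1 -209.9   76.6] off jig mid -0.3
pin 200 294 347 [ 573.3 -209.1   76.6] off jig mid -0.35
pin 250 294 346 [ 554.3 -208.4   76.6] off jig mid -0.4
nose [ 623.5 -210.5   76.6]
```

Request:
send_rows(
  rows=[
    [[0, 0, 0], [0, 0, 0.25], 0],
    [[0, 0, 0], [0, 0, 0.25], 0],
    [[0, 0, 0], [0, 0, 0.2], 0],
    [[0, 0, 0], [0, 0, 0.1], 0],
    [[0, 0, 0], [0, 0, 0], 0],
    [[0, 0, 0], [0, 0, 0], 0],
  ],
)

```text
clock: 10.43
ee_pos: [531.8, -206.4, 41.3]
ee_rot: [-0.0, 1.0, -0.016, -0.0]
contact_force: [0.1, -1.4, -4.9]
width: 0.172
gripper_force: 77.3
```

Request:
send_rows(
  rows=[
    [[0, 0, 0], [0, 0, 0.05], 0],
    [[0, 0, 0], [0, 0, 0.05], 0],
    [[0, 0, 0], [0, 0, 0], 0],
    [[0, 0, 0], [0, 0, 0], 0],
    [[0, 0, 0], [0, 0, 0], 0],
  ],
)

```text
clock: 10.85
ee_pos: [531.9, -206.5, 39.7]
ee_rot: [0.0, 1.0, -0.016, 0.0]
contact_force: [0.1, -0.4, -4.7]
width: 0.174
gripper_force: 77.3
```

Request:
send_rows(
  rows=[
    [[0, 0, 0], [0, 0, 0.05], 0],
    [[0, 0, 0], [0, 0, 0.05], 0],
    [[0, 0, 0], [0, 0, 0], 0],
    [[0, 0, 0], [0, 0, 0], 0],
  ],
)

```text
clock: 11.18
ee_pos: [531.9, -206.3, 37.6]
ee_rot: [-0.0, 1.0, -0.016, -0.0]
contact_force: [-0.0, 0.6, -3.8]
width: 0.172
gripper_force: 77.4
```

Request:
send_rows(
  rows=[
    [[0, 0, 0], [0, 0, 0.04], 0],
    [[0, 0, 0], [0, 0, 0], 0],
    [[0, 0, 0], [0, 0, 0], 0],
  ],
)

```text
clock: 11.43
ee_pos: [532.1, -206.1, 36.9]
ee_rot: [-0.0, 1.0, -0.016, 0.0]
contact_force: [-0.2, 2.3, -3.1]
width: 0.172
gripper_force: 77.8
```

Request:
send_rows(
  rows=[
    [[0, 0, 0], [0, 0, 0.04], 0],
    [[0, 0, 0], [0, 0, 0], 0],
    [[0, 0, 0], [0, 0, 0], 0],
  ],
)

```text
clock: 11.68
ee_pos: [532.1, -206.1, 36.7]
ee_rot: [-0.0, 1.0, -0.016, 0.0]
contact_force: [-2.6, 3.3, 5.6]
width: 0.166
gripper_force: 79.8
```

Contact: Fz rose by about 10 N. I'll let go so the pin can settle in the V's.

Request:
send_rows(
  rows=[
    [[0, 0, 0], [0, 0, 0], 0.2],
    [[0, 0, 0], [0, 0, 0], 0.3],
    [[0, 0, 0], [0, 0, 0], 0.4],
    [[0, 0, 0], [0, 0, 0], 0.4],
    [[0, 0, 0], [0, 0, 0], 0.4],
    [[0, 0, 0], [0, 0, 0], 0.4],
  ],
  grip_force=30,
)

```text
clock: 12.18
ee_pos: [531.9, -206.8, 36.0]
ee_rot: [0.0, 1.0, -0.016, 0.0]
contact_force: [-0.1, -0.3, -1.0]
width: 0.402
gripper_force: 0.0
```

```bash
python3 - <<'E'
from meas import *
w=wcam(bot,"w6");s=w["s"];print(s["ee_pos"],s["contact_force"],s["ft_torque"],s["width"])
c=bot.camera("scene");
a=cv2.resize(c["image"][205:275,195:295],None,fx=4,fy=4,interpolation=cv2.INTER_CUBIC)
cv2.imwrite("pics/j6.png",np.hstack([a,cv2.resize(w["image"][0:420,120:520],(267,280))])[:,:,::-1])
E
```

```text
[ 531.88361658 -206.81707353   35.97106983] [-0.07203369 -0.29845849 -0.97690929] [0.05242374 0.03702267 0.02827341] 0.40173129335290764
```

View pics/j6.png

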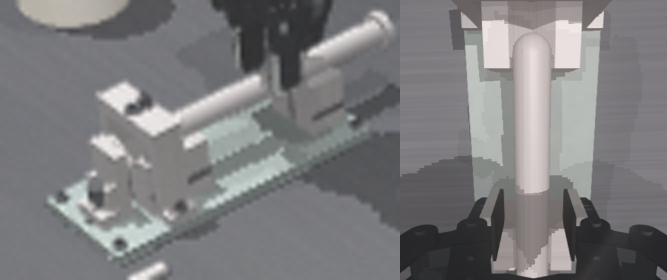

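The pin lies in both V's, with its nose short of the stirrup, and the fingers straddle it about 1 mm off centre. Now I'll regrip lightly.

Request:
send_rows(
  rows=[
    [[0, 0, 0], [0, 0, 0], 0.25],
    [[0, 0, 0], [0, 0, 0], 0.2],
    [[0, 0, 0], [0, 0, 0], 0.1],
    [[0, 0, 0], [0, 0, 0], 0],
    [[0, 0, 0], [0, 0, 0], 0],
    [[0, 0, 0], [0, 0, 0], 0],
    [[0, 0, 0], [0, 0, 0], 0],
    [[0, 0, 0], [0, 0, 0], 0],
  ],
  grip_force=40,
)

```text
clock: 12.95
ee_pos: [531.9, -206.0, 36.2]
ee_rot: [-0.0, 1.0, -0.016, 0.0]
contact_force: [-2.0, 2.9, 5.1]
width: 0.2
gripper_force: 39.1
```

Request:
send_rows(
  rows=[
    [[0, 0, 0], [0, -0.03, -0.02], 0],
    [[0, 0, 0], [0, 0, 0], 0],
    [[0, 0, 0], [0, 0, 0], 0],
    [[0, 0, 0], [0, 0, 0], 0],
  ],
)

```text
clock: 13.28
ee_pos: [531.9, -206.0, 36.3]
ee_rot: [0.0, 1.0, -0.016, -0.0]
contact_force: [-1.2, 0.7, 0.8]
width: 0.204
gripper_force: 39.0
```

Request:
send_rows(
  rows=[
    [[0, 0, 0], [0.1, 0, 0], 0],
    [[0, 0, 0], [0.1, 0, 0], 0],
    [[0, 0, 0], [0.1, 0, 0], 0],
    [[0, 0, 0], [0.1, 0, 0], 0],
    [[0, 0, 0], [0.1, 0, 0], 0],
    [[0, 0, 0], [0.1, 0, 0], 0],
    [[0, 0, 0], [0.1, 0, 0], 0],
    [[0, 0, 0], [0.1, 0, 0], 0],
  ],
)

```text
clock: 13.95
ee_pos: [546.7, -206.5, 36.3]
ee_rot: [-0.0, 1.0, -0.016, -0.001]
contact_force: [-5.0, 1.1, 5.7]
width: 0.199
gripper_force: 39.9
```

Request:
send_rows(
  rows=[
    [[0, 0, 0], [0.1, 0, 0], 0],
    [[0, 0, 0], [0.1, 0, 0], 0],
    [[0, 0, 0], [0.1, 0, 0], 0],
    [[0, 0, 0], [0.1, 0, 0], 0],
  ],
)

```text
clock: 14.28
ee_pos: [551.3, -206.7, 36.0]
ee_rot: [-0.0, 1.0, -0.017, -0.005]
contact_force: [-17.5, 3.1, 19.2]
width: 0.197
gripper_force: 42.4
```

Request:
send_rows(
  rows=[
    [[0, 0, 0], [0, 0, -0.04], 0],
    [[0, 0, 0], [0, 0, -0.03], 0],
    [[0, 0, 0], [0, 0, 0], 0],
    [[0, 0, 0], [0, 0, 0], 0],
  ],
)

```text
clock: 14.62
ee_pos: [553.3, -206.7, 36.4]
ee_rot: [-0.0, 1.0, -0.016, -0.003]
contact_force: [-5.6, 0.6, -2.6]
width: 0.198
gripper_force: 38.7
```

```bash
python3 - <<'E'
from meas import *
w=wcam(bot,"w7");s=w["s"];print(s["ee_pos"],s["ee_rot"],s["contact_force"],s["ft_torque"],s["width"])
cv2.imwrite("pics/w7c.png",w["image"][0:400,120:520,::-1])
E
```

```text
[ 553.2868662  -206.70502752   36.39821866] [-2.84171102e-04  9.99862478e-01 -1.63848395e-02 -2.54599701e-03] [-5.61889889  0.62163034 -2.5724632 ] [ 0.14972189  1.16943087 -0.02376275] 0.1983382491106267
```

View pics/w7c.png

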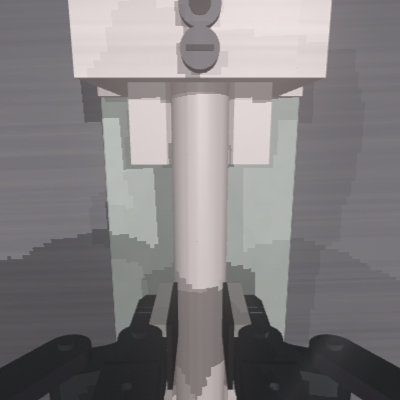

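The pin is centred between the V faces, passing true under the plunger. I'll go on slowly.

Request:
send_rows(
  rows=[
    [[0, 0, 0], [0.06, 0, 0], 0],
    [[0, 0, 0], [0.06, 0, 0], 0],
    [[0, 0, 0], [0.06, 0, 0], 0],
    [[0, 0, 0], [0.06, 0, 0], 0],
    [[0, 0, 0], [0.06, 0, 0], 0],
    [[0, 0, 0], [0.06, 0, 0], 0],
    [[0, 0, 0], [0.06, 0, 0], 0],
    [[0, 0, 0], [0.06, 0, 0], 0],
  ],
)

```text
clock: 15.33
ee_pos: [562.9, -207.0, 36.4]
ee_rot: [-0.0, 1.0, -0.016, -0.003]
contact_force: [-6.4, 1.1, -2.5]
width: 0.201
gripper_force: 38.9
```

Request:
send_rows(
  rows=[
    [[0, 0, 0], [0.04, 0, 0], 0],
    [[0, 0, 0], [0.04, 0, 0], 0],
    [[0, 0, 0], [0.04, 0, 0], 0],
    [[0, 0, 0], [0.04, 0, 0], 0],
  ],
)

```text
clock: 15.67
ee_pos: [566.2, -207.1, 36.4]
ee_rot: [-0.0, 1.0, -0.016, -0.003]
contact_force: [-5.3, 1.0, -2.1]
width: 0.193
gripper_force: 38.9
```

Request:
send_rows(
  rows=[
    [[0, 0, 0], [0.02, 0, 0], 0],
    [[0, 0, 0], [0.02, 0, 0], 0],
    [[0, 0, 0], [0.02, 0, 0], 0],
    [[0, 0, 0], [0.02, 0, 0], 0],
  ],
)

```text
clock: 16.0
ee_pos: [567.7, -207.2, 36.4]
ee_rot: [-0.0, 1.0, -0.016, -0.003]
contact_force: [-5.4, 0.7, -2.7]
width: 0.195
gripper_force: 38.9
```

Request:
send_rows(
  rows=[
    [[0, 0, 0], [0.02, 0, 0], 0],
    [[0, 0, 0], [0.02, 0, 0], 0],
    [[0, 0, 0], [0.02, 0, 0], 0],
  ],
)

```text
clock: 16.25
ee_pos: [568.9, -207.2, 36.4]
ee_rot: [-0.0, 1.0, -0.016, -0.003]
contact_force: [-6.1, 0.6, -1.1]
width: 0.197
gripper_force: 38.9
```

Request:
send_rows(
  rows=[
    [[0, 0, 0], [0.02, 0, 0], 0],
    [[0, 0, 0], [0.02, 0, 0], 0],
    [[0, 0, 0], [0.01, 0, 0], 0],
  ],
)

```text
clock: 16.5
ee_pos: [569.9, -207.2, 36.4]
ee_rot: [-0.0, 1.0, -0.016, -0.003]
contact_force: [-4.6, 0.2, -2.6]
width: 0.195
gripper_force: 38.9
```

Request:
send_rows(
  rows=[
    [[0, 0, 0], [0.02, 0, 0], 0],
    [[0, 0, 0], [0.02, 0, 0], 0],
    [[0, 0, 0], [0.01, 0, 0], 0],
  ],
)

```text
clock: 16.75
ee_pos: [570.9, -207.2, 36.4]
ee_rot: [-0.0, 1.0, -0.016, -0.003]
contact_force: [-5.6, -0.5, -2.5]
width: 0.199
gripper_force: 38.9
```

Request:
send_rows(
  rows=[
    [[0, 0, 0], [0.02, 0, 0], 0],
    [[0, 0, 0], [0.02, 0, 0], 0],
    [[0, 0, 0], [0.01, 0, 0], 0],
  ],
)

```text
clock: 17.0
ee_pos: [571.9, -207.3, 36.4]
ee_rot: [-0.0, 1.0, -0.016, -0.003]
contact_force: [-6.0, 1.0, -1.4]
width: 0.197
gripper_force: 39.0
```

```bash
python3 -c "
from cell import bot;print(bot.read_state()['contact_force'])"
```

```text
[-6.00569978  1.02134614 -1.43822131]
```

Request:
send_rows(
  rows=[
    [[0, 0, 0], [0.02, 0, 0], 0],
    [[0, 0, 0], [0.02, 0, 0], 0],
    [[0, 0, 0], [0.01, 0, 0], 0],
  ],
)

```text
clock: 17.25
ee_pos: [573.0, -207.3, 36.4]
ee_rot: [-0.0, 1.0, -0.016, -0.003]
contact_force: [-5.6, 0.7, -1.5]
width: 0.196
gripper_force: 38.9
```

Request:
send_rows(
  rows=[
    [[0, 0, 0], [0.02, 0, 0], 0],
    [[0, 0, 0], [0.02, 0, 0], 0],
    [[0, 0, 0], [0.01, 0, 0], 0],
  ],
)

```text
clock: 17.5
ee_pos: [574.0, -207.4, 36.4]
ee_rot: [-0.0, 1.0, -0.016, -0.003]
contact_force: [-4.9, 1.1, -1.0]
width: 0.196
gripper_force: 38.9
```

Request:
send_rows(
  rows=[
    [[0, 0, 0], [0.02, 0, 0], 0],
    [[0, 0, 0], [0.02, 0, 0], 0],
    [[0, 0, 0], [0.01, 0, 0], 0],
  ],
)

```text
clock: 17.75
ee_pos: [574.9, -207.4, 36.4]
ee_rot: [-0.0, 1.0, -0.016, -0.003]
contact_force: [-6.0, 0.8, -1.8]
width: 0.2
gripper_force: 38.9
```

Request:
send_rows(
  rows=[
    [[0, 0, 0], [0.02, 0, 0], 0],
    [[0, 0, 0], [0.02, 0, 0], 0],
    [[0, 0, 0], [0.01, 0, 0], 0],
  ],
)

```text
clock: 18.0
ee_pos: [575.9, -207.4, 36.4]
ee_rot: [-0.0, 1.0, -0.016, -0.003]
contact_force: [-5.4, 0.5, -2.5]
width: 0.196
gripper_force: 39.0
```

Request:
send_rows(
  rows=[
    [[0, 0, 0], [0.02, 0, 0], 0],
    [[0, 0, 0], [0.02, 0, 0], 0],
    [[0, 0, 0], [0.01, 0, 0], 0],
  ],
)

```text
clock: 18.25
ee_pos: [576.7, -207.4, 36.4]
ee_rot: [-0.0, 1.0, -0.016, -0.003]
contact_force: [-7.7, 0.7, -0.8]
width: 0.199
gripper_force: 39.2
```

Request:
send_rows(
  rows=[
    [[0, 0, 0], [0.015, 0, 0], 0],
    [[0, 0, 0], [0, 0, 0], 0],
  ],
)

```text
clock: 18.42
ee_pos: [576.7, -207.4, 36.4]
ee_rot: [-0.0, 1.0, -0.016, -0.003]
contact_force: [-8.2, 1.6, -0.0]
width: 0.196
gripper_force: 39.3
```

Request:
send_rows(
  rows=[
    [[0, 0, 0], [0.02, 0, 0], 0],
    [[0, 0, 0], [0, 0, 0], 0],
    [[0, 0, 0], [0, 0, 0], 0],
  ],
)

```text
clock: 18.67
ee_pos: [576.7, -207.4, 36.4]
ee_rot: [-0.0, 1.0, -0.016, -0.003]
contact_force: [-7.7, 0.7, 1.0]
width: 0.198
gripper_force: 39.5
```

Request:
send_rows(
  rows=[
    [[0, 0, 0], [0.02, 0, -0.01], 0],
    [[0, 0, 0], [0, 0, 0], 0],
    [[0, 0, 0], [0, 0, 0], 0],
  ],
)

```text
clock: 18.92
ee_pos: [576.7, -207.5, 36.4]
ee_rot: [-0.0, 1.0, -0.016, -0.004]
contact_force: [-9.4, 1.5, 0.7]
width: 0.192
gripper_force: 39.4
```

Request:
send_rows(
  rows=[
    [[0, 0, 0], [0.02, 0, 0], 0],
    [[0, 0, 0], [0.01, 0, 0], 0],
    [[0, 0, 0], [0, 0, 0], 0],
  ],
)

```text
clock: 19.17
ee_pos: [576.7, -207.4, 36.3]
ee_rot: [-0.0, 1.0, -0.016, -0.004]
contact_force: [-12.3, 1.5, 1.7]
width: 0.197
gripper_force: 39.7
```

Request:
send_rows(
  rows=[
    [[0, 0, 0], [0, 0, 0], 0],
    [[0, 0, 0], [0, 0, 0], 0],
  ],
)

```text
clock: 19.33
ee_pos: [576.7, -207.4, 36.3]
ee_rot: [-0.0, 1.0, -0.016, -0.004]
contact_force: [-11.3, 1.5, 1.2]
width: 0.199
gripper_force: 39.7
```

Request:
send_rows(
  rows=[
    [[0, 0, 0], [0.01, 0, 0], 0],
    [[0, 0, 0], [0, 0, 0], 0],
    [[0, 0, 0], [0, 0, 0], 0],
    [[0, 0, 0], [0, 0, 0], 0],
  ],
)

```text
clock: 19.67
ee_pos: [576.7, -207.4, 36.3]
ee_rot: [-0.0, 1.0, -0.016, -0.005]
contact_force: [-11.6, 2.1, 2.8]
width: 0.2
gripper_force: 39.8
```

Request:
send_rows(
  rows=[
    [[0, 0, 0], [0.015, 0, -0.02], 0],
    [[0, 0, 0], [0, 0, 0], 0],
    [[0, 0, 0], [0, 0, 0], 0],
    [[0, 0, 0], [0, 0, 0], 0],
  ],
)

```text
clock: 20.0
ee_pos: [576.8, -207.5, 36.4]
ee_rot: [-0.0, 1.0, -0.017, -0.005]
contact_force: [-11.0, 2.1, -0.3]
width: 0.203
gripper_force: 39.3
```

Request:
send_rows(
  rows=[
    [[0, 0, 0], [0.015, 0, 0], 0],
    [[0, 0, 0], [0, 0, 0], 0],
    [[0, 0, 0], [0, 0, 0], 0],
    [[0, 0, 0], [0, 0, 0], 0],
  ],
)

```text
clock: 20.33
ee_pos: [576.8, -207.4, 36.3]
ee_rot: [-0.001, 1.0, -0.017, -0.005]
contact_force: [-12.1, 1.0, 0.6]
width: 0.194
gripper_force: 39.5
```

Seated at about 6 N on the stop, with no creep. I'll relieve most of the push and open.

Request:
send_rows(
  rows=[
    [[0, 0, 0], [-0.04, 0, 0], 0],
    [[0, 0, 0], [-0.03, 0, 0], 0],
    [[0, 0, 0], [0, 0, 0], 0],
  ],
)

```text
clock: 20.58
ee_pos: [576.8, -207.5, 36.4]
ee_rot: [-0.0, 1.0, -0.016, -0.004]
contact_force: [-7.9, 0.3, -4.4]
width: 0.195
gripper_force: 38.6
```

Request:
send_rows(
  rows=[
    [[0, 0, 0], [0, 0, 0], 0.22],
    [[0, 0, 0], [0, 0, 0], 0.3],
    [[0, 0, 0], [0, 0, 0], 0.4],
    [[0, 0, 0], [0, 0, 0], 0.5],
    [[0, 0, 0], [0, 0, 0], 0.5],
    [[0, 0, 0], [0, 0, 0], 0.5],
    [[0, 0, 0], [0, 0, 0], 0.5],
  ],
)

```text
clock: 21.17
ee_pos: [581.0, -207.5, 38.7]
ee_rot: [0.0, 1.0, -0.016, 0.0]
contact_force: [0.2, 0.0, -0.8]
width: 0.498
gripper_force: 0.0
```

Request:
send_rows(
  rows=[
    [[0, 0, 0], [0, 0, -0.5], 0.5],
    [[0, 0, 0], [0, 0, -1], 0.5],
    [[0, 0, 0], [0, 0, -1], 0.5],
    [[0, 0, 0], [0, 0, -1], 0.5],
    [[0, 0, 0], [0, 0, -1], 0.5],
    [[0, 0, 0], [0, 0, -1], 0.5],
    [[0, 0, 0], [0, 0, 0], 0.5],
    [[0, 0, 0], [0, 0, 0], 0.5],
  ],
)

```text
clock: 21.83
ee_pos: [581.5, -207.7, 150.4]
ee_rot: [0.001, 1.0, -0.016, 0.002]
contact_force: [-0.3, 0.0, -0.5]
width: 0.498
gripper_force: 0.0
```

```bash
python3 - <<'E'
from meas import *
w=wcam(bot,"w8");s=w["s"];print(s["ee_pos"],s["contact_force"])
c=bot.camera("scene")
a=cv2.resize(c["image"][205:275,195:295],None,fx=4,fy=4,interpolation=cv2.INTER_CUBIC)
cv2.imwrite("pics/j8.png",np.hstack([a,cv2.resize(w["image"][0:420,120:520],(267,280))])[:,:,::-1])
E
```

```text
[ 581.47802484 -207.65875853  150.37847736] [-0.28545718  0.04106012 -0.54642956]
```

View pics/j8.png

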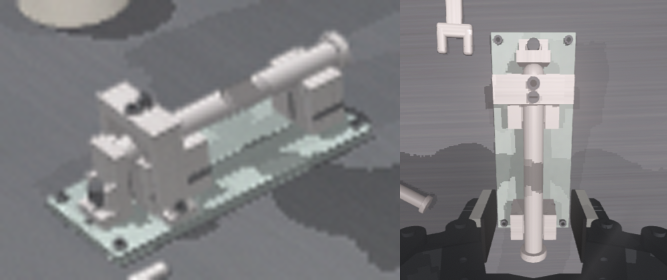

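The pin lies in both V's, its nose has passed under the stirrup up to the stop plate, and the gripper is clear. I'm handing the job in.

```bash
python3 -c "
from cell import bot;print(bot.close_job())"
```

```text
the job is handed in; nothing more can be done
None
```

I laid the pin in both V-blocks, slid it under the plunger, pressed it against the back stop with an estimated 6 N and no sign of the stop moving, let go, and handed the job in at about 22 s; no verdict came back.

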